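Bump-test the leak detector and hold it over a tube union

ROBOT

A 6-joint arm with a two-finger parallel gripper is mounted at the origin on the work surface. World frame = base frame: x ahead of the robot, y to its left, z up, the work surface at z = 0. Lengths are in m, angles in degrees, forces in N, time in s.
With the tool pointing down it reaches from about 0.4 to 0.825 m from the base axis. Payload 7 kg.
Tool frame: the origin (TCP) lies midway between the tips of the shut fingers; the grasp point (between the pads) lies 19 mm behind it; z points along the fingers, y is the line along which they close (so a half turn about z gives the same grasp; the last joint's range is limited). The gripper opens to 88 mm and grips with 3 to 60 N. Pads are 19 mm wide; open, the fingers measure 130 mm over their backs; the gripper's body (78 mm by 193 mm) begins 47 mm behind the grasp point.
Start: joints at [-47.492, 20.546, 0.682, 0, -70.136, -16.507], TCP at [0.296, -0.607, 0.227] pointing down, gripper open.
Joint ranges: [-176.03, 176.03], [-82.01, 121.73], [-58.28, 71.71], [-173.87, 95.51], [-174.79, -0.11], [-173.66, 173.66]. Speed limits (degrees/s): [136.94, 136.94, 172.46, 180, 180, 180].

INTERFACE

Orientations are given as [roll, pitch, yaw] about the fixed x, y, z axes, in that order (R = Rz(yaw) Ry(pitch) Rx(roll)).
In Python, from plant import ctrl gives the robot as it stands. The module is installed in compiled form; this text tells all that it offers.
- The arm moves only by the tool send_rows, never from a script. Its argument "plan" is a list that holds one entry, the list of rows, each a list of 6 numbers: the shift along the tool's x, y, z in cm, then the turn, a rotation vector about the tool's x, y, z in degrees. A call has 1 to 8 rows; each row is the pose to reach, as a shift and turn from the pose commanded when the call began, along the tool's axes at that moment; what a row does not reach only later rows make up. A row lasts 1/12 s, in which the tool goes at most 41.7 mm and 7.16 degrees, less where a joint would pass 70% of its speed; a pose out of reach is approached as far as the arm can. A call with a gripper value outside its range is refused whole. "fingers" is the opening, from 0 (shut) to 1 (fully open), set as the call begins (left out, the last holds). The fingers move at their own pace and stop on an object; the grip force is fixed at half the most. Time passes only in rows, so rows that repeat a pose let the fingers close. It gives the time, the measured TCP pose, the force, the opening and the grip force at its end, in the units of the state.
- ctrl.get_obs(): the state, without advancing time (a new reading comes with each control period).
- ctrl.snapshot(name): name is "side" or "top" or "wrist"; returns a dict with "img" (420x560x3 uint8, red, green, blue), "K" (3x3 intrinsics, pixels), "pose" (4x4, takes a point from camera to world coordinates). Camera axes: x right, y down, z forward; pixel columns grow to the right and rows downward; lengths in m; the calibration is good to about 2 mm. A picture is of the moment at which its call begins. There is no depth.
- ctrl.close_job(): hands the job in; it is judged then, once.
The state is a dict: "clock": time; "joint_pos": joint angles; "qvel": joint speeds; "tau": joint torques, N m; "tool_pos": TCP position; "orientation": TCP orientation; "force": force on the tool from outside, world axes, zero at the start; "moment": the same for the moment, N m; "opening": finger opening in m; "gripper_force": force on a finger pad.
Only numpy, scipy, OpenCV 4.12 (cv2) and the standard library are available. Lean on these libraries where they do the work, as an engineer would, in place of code of your own. Each camera call takes 0.05 s, during which the arm holds its last target. There are 200 camera calls.

TASK

Give the hand-held gas leak detector its bump test: while it still stands nose down in its cup, push the plunger on top of the test-gas canister fully down and let it spring back. Then lift the detector out, carry it upright over the pipework and hold it, nose straight down, about 10 mm above the middle of the straight union on the tubing panel (the fitting on the run that has neither the fat filter nor the gauge), centred on it and not touching. Finish there with the detector still held in the gripper, motionless; do not touch the tubing panel or the vent line on the way, and leave the other things on the bench where they are.

Things in the scene. Friction and masses are not known exactly. Their poses are not given: they have to be found in the camera images.
- station: bump-test station, fixed to the bench: grey base 120 x 205 mm (x, y), 20 mm high, with a black cup block on its +y half and an upright aluminium test-gas canister, 66 mm across, on its -y half. Highest point: the plunger, 147 mm. A thin tube joins the two, below 120 mm. Origin: centre of its underside; x, y along its sides, z up.
- cup_floor (a point): floor of the cup, on its axis, 55 mm to +y of the station's origin and 22 mm above the bench. The cup is a round hole 23 mm wide and 36 mm deep in a 56 x 56 mm block; its mouth is 58 mm above the bench. The detector's nose stands on this floor.
- plunger_top (a point): centre of the top of the black push cap (33 mm across) on the canister valve, 55 mm to -y of the station's origin; 147 mm above the bench when up. Moves with the plunger.
- plunger (a joint): how far the plunger is pushed down: 0 up, 0.010 m fully down on its stop. A spring resists with 2.4 N at the top and 6.4 N at the bottom and brings it back up.
- detector: hand-held leak detector, 0.16 to 0.26 kg, standing nose down in the cup. Origin: tip of its nose; z up its length. From the tip: metal nose 20 mm across to 16 mm, black neck 19 mm across to 40 mm, shoulder to 55 mm, then a grey box body 30 mm (x) by 38 mm (y) up to its flat top at 180 mm, free all round; grip it in its top 45 mm. Mass centre 110 mm above the tip.
- panel: gas tubing panel, fixed to the bench: dark steel plate 260 x 230 mm (x, y), 12 mm thick; aluminium header blocks along its y = +96 and -96 mm edges, tops 68 mm above the bench. Between them three runs of 12 mm steel tube along y, axis 50 mm above the bench, at panel x = -75, 0 and +75 mm, in any order. Origin: centre of its underside.
- run_union: the tube run with the straight union: a plain compression fitting about 58 mm long, one middle hexagon 24 mm across flats and 16 mm long with a slightly smaller hexagon nut (22 mm) each side; nothing else on this tube. Origin: on the bench level below the middle of the union; y along the tube, z up.
- union_top (a point): centre of the upper flat of the union's middle hexagon, 62 mm above the bench (12 mm above the tube's axis). y along the tube, z up.
- run_filter: the tube run with the in-line filter, a fat turned steel body 36 mm across and 72 mm long, top 68 mm above the bench. Origin: on the bench level below its middle.
- run_gauge: the tube run with a tee and, upright on it, a round pressure gauge 42 mm across and 24 mm thick, top 121 mm above the bench. Origin: on the bench level below its middle.
- vent_line: steel vent tube fixed across the bench between station and panel: it rises at both ends, 460 mm apart along its x, and runs level, top of its clamps 131 mm and top of its middle valve 133 mm above the bench; two clamp posts below. Must be passed over. Origin: on the bench below its middle.
- wrench: bystander: open-ended steel spanner 180 mm long, lying beyond the panel. Origin: underside, middle.
- tape_roll: bystander: white roll of thread tape, 54 mm across, 14 mm high, lying in front of the station. Origin: underside centre.
- leak_fluid: bystander: white plastic bottle 52 mm across, 140 mm high, standing beyond the station. Origin: underside centre.
- parts_tray: bystander: black tray of spare nuts and ferrules, 85 x 140 x 26 mm, in front of the panel. Origin: underside centre.
- multimeter: bystander: black multimeter 160 x 78 mm, 43 mm high, lying at the left side. Origin: underside centre.
- cap_jar: bystander: glass jar 64 mm across, 85 mm high, at the right side. Origin: underside centre.

How it is judged (in metres and radians):
On the way, in this order (a step that is already met when the one before it is completed fails the run):
1. the plunger is pushed fully down (at least 9 of its 10 mm) while the detector stands in its cup (value of joint plunger above 0.009 m and distance between detector and cup_floor below 0.012 m), for 0.1 s.
2. the detector is lifted clear out of the cup, held by the fingers (z of detector in the frame of station above 0.065 m and contact force between the fingers and detector above 1 N), for 0.1 s.
At the end, for the whole second after the job is handed in: The fingers still hold the detector (more than 1 N), at rest (under 20 mm/s), upright within 7 degrees, the tip of its nose 4 to 17 mm above the top of the union and within 8 mm of its middle seen from above; the detector touches nothing else; the plunger is back up (within 2 mm) (z of detector in the frame of union_top between 0.004 and 0.017 m and horizontal distance between detector and union_top below 0.008 m and angle between detector's own z axis and vertical below 0.12 rad and linear speed of detector below 0.02 m/s and contact force between the fingers and detector above 1 N and value of joint plunger below 0.002 m and contact force between detector and panel below 0.05 N and contact force between detector and run_union below 0.05 N and contact force between detector and run_filter below 0.05 N and contact force between detector and run_gauge below 0.05 N and contact force between detector and vent_line below 0.05 N and contact force between detector and station below 0.05 N and contact force between detector and wrench below 0.05 N and contact force between detector and tape_roll below 0.05 N and contact force between detector and leak_fluid below 0.05 N and contact force between detector and parts_tray below 0.05 N and contact force between detector and multimeter below 0.05 N and contact force between detector and cap_jar below 0.05 N); the arm keeps its last pose, push and grip.
It fails at once if the tubing panel, one of its runs or the vent line is touched (more than 1 N) (contact force between any of panel, run_union, run_filter, run_gauge, vent_line and anything else above 1 N).
It fails at once if a bystander is moved by more than 30 mm (distance of any of wrench, tape_roll, leak_fluid, parts_tray, multimeter, cap_jar from where it was at the start of the episode above 0.03 m).
It fails at once if the detector is tipped by more than 30 degrees (angle between detector's own z axis and vertical above 0.52 rad).
It also fails if it takes over 56 s, if anything falls off the work surface, if the arm or the gripper's body presses on something with over 40 N, if the wrist force passes 120 N, or if a joint passes its speed limit or range.

## Working session

There is one attempt and no reset: what is moved stays moved. The work goes in short steps, Python scripts to look and compute and a tool call to move; the robot and the scene stay as the last step left them, time stands still between calls to the robot, and variables do not carry over. Pictures are saved under pics/ and viewed, at most 10 in all, crops included, and the job is handed in when it is done.

Besides the shell and the picture viewer there is one more tool, called after "Emit:" as name(argument=value, ...), one argument or row to a line, values as JSON. send_rows: Moves the arm, as the interface text tells. Its arguments: {"type":"object","properties":{"plan":{"type":"array","items":{"type":"array","items":{"type":"array","items":{"type":"number"}}}},"fingers":{"type":"number"}},"required":["plan"]}

```bash
mkdir -p pics; python3 - <<'E'
from plant import ctrl
import cv2,pickle
d={}
for n in("side","top","wrist"):
    s=ctrl.snapshot(n);d[n]=s
    cv2.imwrite(f"pics/{n}0.png",s["img"][:,:,::-1])
    print(n,s["K"].round(1).tolist(),s["pose"].round(3).tolist())
pickle.dump(d,open("s0.pkl","wb"))
print(ctrl.get_obs())
E
```

```text
side [[403.9, 0.0, 277.8], [0.0, 403.9, 209.7], [0.0, 0.0, 1.0]] [[-0.7, -0.449, 0.555, -0.089], [-0.714, 0.418, -0.562, 0.635], [0.021, -0.789, -0.614, 0.827], [0.0, 0.0, 0.0, 1.0]]
top [[482.5, 0.0, 271.9], [0.0, 482.5, 205.6], [0.0, 0.0, 1.0]] [[0.022, -0.988, 0.151, 0.261], [-1.0, -0.022, 0.004, 0.008], [-0.001, -0.151, -0.988, 1.738], [0.0, 0.0, 0.0, 1.0]]
wrist [[348.5, 0.0, 280.5], [0.0, 348.5, 206.2], [0.0, 0.0, 1.0]] [[-0.438, 0.871, 0.222, 0.236], [0.899, 0.424, 0.11, -0.636], [0.002, 0.248, -0.969, 0.384], [0.0, 0.0, 0.0, 1.0]]
{'clock': 0.15, 'joint_pos': array([-4.74910622e+01,  2.05797557e+01,  6.47710233e-01, -1.53275194e-02,
       -7.01354064e+01, -1.65078857e+01]), 'qvel': array([-0.11064761, -0.13762741,  0.095748  , -0.01237247, -0.01977262,
        0.06185635]), 'tau': array([ 1.11798872e-03, -5.83277106e+01,  2.93293011e+01,  7.00113863e+00,
        8.83458706e-03, -1.36000526e-04]), 'tool_pos': array([ 0.29575077, -0.60636509,  0.22587547]), 'orientation': array([ 1.79931234e+02, -5.35101084e-03, -1.54004161e+02]), 'force': array([ 0.77328464,  0.00318222, -0.54342418]), 'moment': array([0.01764302, 0.01692547, 0.01888742]), 'gripper_force': 0.0, 'opening': 0.08744450763657076}
```

View pics/top0.png

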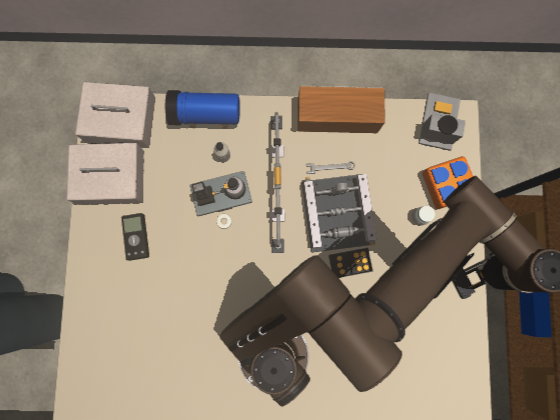

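View pics/side0.png

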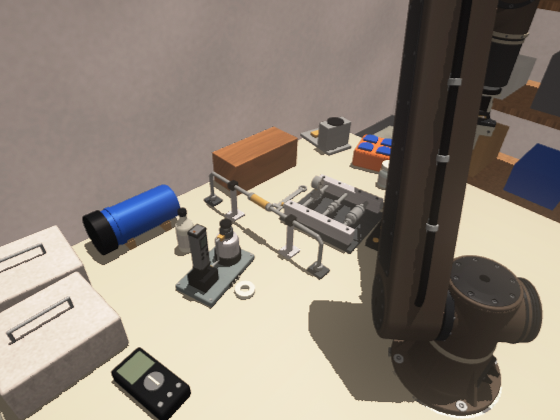

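The top view shows the station near (220,193), with the cup on the left at about (203,191) and the canister at about (234,187). The vent line is at x≈277 and the panel at about (339,212). I'll enlarge both regions.

```bash
python3 - <<'E'
import cv2,numpy as np
a=cv2.imread("pics/top0.png");b=cv2.imread("pics/side0.png")
f=lambda c:cv2.resize(c,None,fx=5,fy=5,interpolation=cv2.INTER_CUBIC)
A=f(a[165:225,185:265]);B=f(a[165:260,295:385])[:, :400]
B=f(a[170:256,298:378])
C=f(b[170:290,170:250])[:,:400]
cv2.imwrite("pics/c1.png",np.hstack([np.vstack([A,np.zeros((130,400,3),np.uint8)]),B]))
cv2.imwrite("pics/c2.png",np.hstack([C, f(b[170:290,280:360])[:, :400]]))
E
```

```text
(no output)
```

View pics/c1.png

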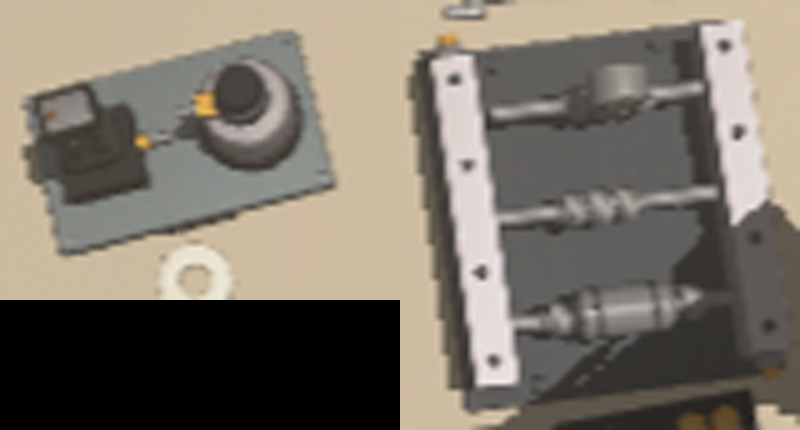

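View pics/c2.png

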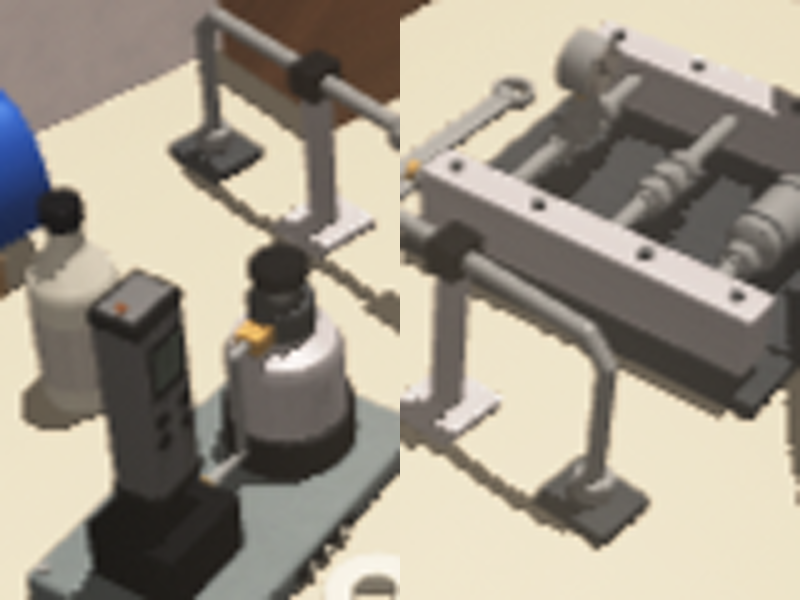

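c1 and c2 show that the middle run is the union, at top pixel (338,211). The run with larger image rows is the filter, and the run with smaller rows is the gauge. The detector top is at (198.5,187) and the push cap at (233,183).

```bash
cat >h.py <<'E'
import numpy as np,cv2
def ray(s,p):
    d=s["pose"][:3,:3]@np.linalg.inv(s["K"])@[p[0],p[1],1.];return s["pose"][:3,3],d/np.linalg.norm(d)
def onz(s,p,z):
    o,d=ray(s,p);return o+d*(z-o[2])/d[2]
def tri(*sp):
    A=np.zeros((3,3));b=np.zeros(3)
    for s,p in sp:
        o,d=ray(s,p);M=np.eye(3)-np.outer(d,d);A+=M;b+=M@o
    return np.linalg.solve(A,b)
E
python3 - <<'E'
import pickle;from h import *
d=pickle.load(open("s0.pkl","rb"));t,s=d["top"],d["side"]
T=lambda x,y:((x+.5)/5-.5+185,(y+.5)/5-.5+165)
P=lambda x,y:((x-400+.5)/5-.5+298,(y+.5)/5-.5+170)
S=lambda x,y:((x+.5)/5-.5+170,(y+.5)/5-.5+170)
S2=lambda x,y:((x-400+.5)/5-.5+280,(y+.5)/5-.5+170)
r=lambda v:print(v.round(4))
c=np.array([onz(t,T(*p),.02) for p in((25,98),(297,32),(335,185),(65,253))]);r(c);r(c.mean(0))
e=(c[1]+c[2]-c[0]-c[3]);print("yaw station -y dir",np.degrees(np.arctan2(e[1],e[0])), np.linalg.norm(e)/2)
print("plunger");r(onz(t,T(240,88),.147));r(tri((t,T(240,88)),(s,S(278,256))))
print("det");r(onz(t,T(67,110),.202));r(tri((t,T(67,110)),(s,S(138,300))))
print("union");r(onz(t,P(600,207),.056));r(tri((t,P(600,207)),(s,S2(668,185))))
c=np.array([onz(t,P(*p),.068) for p in((432,60),(478,385),(700,28),(740,20))]);r(c)
e=c[0]-c[1];print("panel x dir?",np.degrees(np.arctan2(e[1],e[0])))
for p in((277,116),(277,246)): r(onz(t,p,.12))
E
```

```text
[[0.5954 0.3159 0.02  ]
 [0.6487 0.1201 0.02  ]
 [0.5364 0.0892 0.02  ]
 [0.4827 0.2818 0.02  ]]
[0.5658 0.2018 0.02  ]
yaw station -y dir -74.60421843514271 0.20140698633140308
plunger
[0.5806 0.149  0.147 ]
[0.5809 0.1496 0.1508]
det
[0.5526 0.2557 0.202 ]
[0.5523 0.2554 0.201 ]
union
[ 0.5037 -0.2161  0.056 ]
[ 0.5046 -0.217   0.0497]
[[ 0.6042 -0.0959  0.068 ]
 [ 0.3758 -0.1304  0.068 ]
 [ 0.6314 -0.285   0.068 ]
 [ 0.6377 -0.3133  0.068 ]]
panel x dir? 8.596224707531292
[0.8249 0.0044 0.12  ]
[ 0.3716 -0.0048  0.12  ]
```

```bash
cat >>h.py <<'E'
from scipy.spatial.transform import Rotation as Ro
def rel(pos,yaw,cur=None,cyaw=None):
    """shift (cm) and turn (deg) in tool axes from the pose to a tool-down target"""
    from plant import ctrl
    o=ctrl.get_obs();p=o["tool_pos"] if cur is None else np.array(cur)
    R=Ro.from_euler("xyz",o["orientation"],degrees=True) if cyaw is None else Ro.from_euler("xyz",[180,0,cyaw],degrees=True)
    G=Ro.from_euler("xyz",[180,0,yaw],degrees=True)
    print(R.inv().apply(np.array(pos)-p).round(4)*100,(R.inv()*G).as_rotvec(degrees=True).round(2))
E
python3 - <<'E'
from h import *
rel([.5805,.149,.26],-74.6,[.296,-.607,.227],-154)
E
```

```text
[-58.71  55.48  -3.3 ] [  0.    0.  -79.4]
```

Emit:
send_rows(
  plan=[
    [[-2,2,-1.5,0,0,-2],[-5,4.6,-3,0,0,-7],[-8,7.4,-3.3,0,0,-13],[-11,10.2,-3.3,0,0,-19],[-14,13,-3.3,0,0,-25],[-17,16,-3.3,0,0,-31],[-20,19,-3.3,0,0,-37],[-22,21,-3.3,0,0,-40]],
  ],
  fingers=0,
)

```text
clock: 0.82
tool_pos: [0.4018, -0.3188, 0.2596]
orientation: [-180.0, 0.0, -113.6]
force: [1.0, 0.9, 0.0]
opening: 0.0401
gripper_force: 0.0
```

```bash
python3 - <<'E'
from h import *
rel([.5805,.149,.26],-74.6)
from plant import ctrl
o=ctrl.get_obs();print(o["tool_pos"],o["orientation"],o["joint_pos"])
E
```

```text
[-5.002e+01  2.380e+00 -1.000e-02] [-3.000e-02  2.000e-02 -3.903e+01]
[ 0.40184696 -0.31876683  0.25962178] [-1.79979983e+02  3.13868278e-02 -1.13625105e+02] [-1.64877570e+01  3.90926289e+00 -1.64437487e+01 -3.05694398e-02
 -6.96232291e+01 -7.12671497e+00]
```

Emit:
send_rows(
  plan=[
    [[-3,0.1,0,0,0,-3],[-7,0.3,0,0,0,-9],[-11,0.5,0,0,0,-15],[-15,0.7,0,0,0,-21],[-19,0.9,0,0,0,-27],[-23,1.1,0,0,0,-33],[-27,1.3,0,0,0,-38],[-30,1.4,0,0,0,-39]],
  ],
)

```text
clock: 1.48
tool_pos: [0.5113, -0.039, 0.2596]
orientation: [-180.0, 0.0, -74.6]
force: [-0.3, -0.9, 0.0]
opening: 0.0001
gripper_force: 0.0
```

```bash
python3 - <<'E'
from h import *
rel([.5805,.149,.26],-74.6)
E
```

```text
[-16.29 -11.66  -0.03] [-0.03  0.01 -0.03]
```

Emit:
send_rows(
  plan=[
    [[-2,-1.4,0,0,0,0],[-5,-3.6,0,0,0,0],[-8,-5.8,0,0,0,0],[-11,-7.9,0,0,0,0],[-14,-10,0,0,0,0],[-15.8,-11.3,0,0,0,0],[-16.3,-11.7,0,0,0,0],[-16.3,-11.7,0,0,0,0]],
  ],
)

```text
clock: 2.15
tool_pos: [0.5818, 0.1475, 0.2586]
orientation: [179.9, -0.0, -74.9]
force: [0.3, -1.0, -0.5]
opening: 0.0005
gripper_force: 0.0
```

```bash
python3 - <<'E'
from h import *
from plant import ctrl
import pickle
d={}
for n in("top","side","wrist"): d[n]=ctrl.snapshot(n)
pickle.dump(d,open("s1.pkl","wb"))
cv2.imwrite("pics/w1.png",d["wrist"]["img"][:,:,::-1])
o=ctrl.get_obs();print(o["tool_pos"],o["orientation"],o["force"],o["joint_pos"])
w=d["wrist"];print(w["pose"].round(3).tolist())
for q in((.5804,.1488,.147),(.5512,.2548,.202),o["tool_pos"]):
    v=np.linalg.inv(w["pose"])@[*q,1];print((w["K"]@v[:3]/v[2])[:2])
E
```

```text
[0.58116915 0.14512073 0.25947978] [ 1.79972514e+02 -5.69134377e-03 -7.50260292e+01] [ 0.59063001 -0.35990117 -0.12034796] [ 3.26929558e+01  1.23480286e+01 -6.39323463e+00 -3.10829963e-03
 -7.12866511e+01 -1.77179884e+01]
[[-0.966, -0.25, -0.066, 0.598], [-0.259, 0.936, 0.24, 0.081], [0.002, 0.249, -0.969, 0.417], [0.0, 0.0, 0.0, 1.0]]
[279.50024745 207.08396347]
[280.57181085 372.52605542]
[279.73927993 257.81076111]
```

View pics/w1.png

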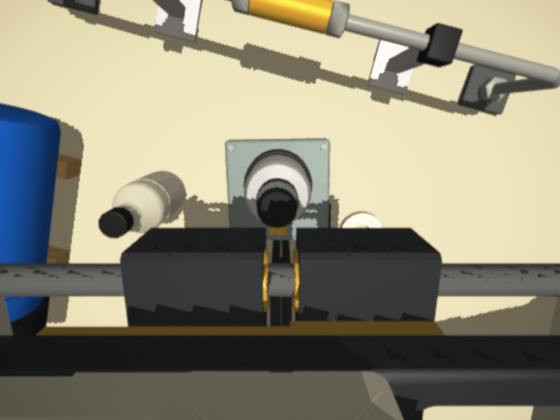

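The wrist view shows the cap centred at about (278,204), against a predicted (279.5,207), so the estimate is good to about 2 mm. Next I'll let the arm settle.

Emit:
send_rows(
  plan=[
    [[0,0,0,0,0,0],[0,0,0,0,0,0],[0,0,0,0,0,0],[0,0,0,0,0,0]],
  ],
)

```text
clock: 2.63
tool_pos: [0.5815, 0.1454, 0.2599]
orientation: [-180.0, 0.0, -75.0]
force: [0.2, -0.1, 0.7]
opening: 0.0005
gripper_force: 0.0
```

```bash
python3 - <<'E'
from h import *
from plant import ctrl
o=ctrl.get_obs();print(o["tool_pos"],o["orientation"],o["qvel"].round(2))
rel([.5804,.1488,.17],-74.6)
w=ctrl.snapshot("wrist");g=cv2.cvtColor(w["img"],cv2.COLOR_RGB2GRAY)
m=(g[150:228,250:310]<40).astype(np.uint8)
n,l,st,c=cv2.connectedComponentsWithStats(m);print(st,c.round(1))
import cv2 as _
gb=cv2.medianBlur(g,3)
h=cv2.HoughCircles(gb[150:240,230:330],cv2.HOUGH_GRADIENT,1,50,param1=80,param2=10,minRadius=17,maxRadius=24);print(h)
if h is not None:
  for x,y,r in h[0]: print(onz(w,(x+230,y+150),.147))
E
```

```text
[0.58154683 0.14542798 0.25989876] [-1.79969781e+02  1.26368267e-02 -7.50421556e+01] [ 0.19  0.16  0.05 -0.01  0.1  -0.04]
[-0.35  0.03  8.99] [-0.03  0.01 -0.44]
[[   0    0   60   78 3713]
 [   8   38   40   39  967]] [[29.9 33. ]
 [28.1 59.4]]
[[[47.5 50.5 22.3]]]
[0.5838303  0.14408476 0.147     ]
```

Emit:
send_rows(
  plan=[
    [[-0.1,0,1,0,0,0],[-0.2,0,3,0,0,0],[-0.2,0,5,0,0,0],[-0.2,0,7,0,0,0],[-0.2,0,9,0,0,0],[-0.2,0,10,0,0,0],[-0.2,0,10.5,0,0,0],[-0.2,0,10.5,0,0,0]],
  ],
)

```text
clock: 3.35
tool_pos: [0.5806, 0.1477, 0.1534]
orientation: [179.9, -0.0, -75.0]
force: [0.2, 0.4, -0.3]
opening: 0.0004
gripper_force: 0.0
```

Emit:
send_rows(
  plan=[
    [[0,0,0.3,0,0,0],[0,0,0.6,0,0,0],[0,0,0.9,0,0,0],[0,0,1.2,0,0,0],[0,0,1.5,0,0,0],[0,0,1.7,0,0,0],[0,0,1.8,0,0,0],[0,0,1.8,0,0,0]],
  ],
)

```text
clock: 4.02
tool_pos: [0.5817, 0.1482, 0.1374]
orientation: [-179.9, 0.0, -75.0]
force: [-0.3, 0.9, 6.3]
opening: 0.0007
gripper_force: 3.1
```

Emit:
send_rows(
  plan=[
    [[0,0,0.1,0,0,0],[0,0,0.25,0,0,0],[0,0,0.25,0,0,0],[0,0,0.25,0,0,0],[0,0,0.25,0,0,0],[0,0,0.25,0,0,0]],
  ],
)

```text
clock: 4.52
tool_pos: [0.5818, 0.1482, 0.1371]
orientation: [-179.8, -0.0, -74.9]
force: [-7.4, 0.5, 21.2]
opening: 0.0004
gripper_force: 10.7
```

Emit:
send_rows(
  plan=[
    [[0,0,-0.3,0,0,0],[0,0,-1,0,0,0],[0,0,-3,0,0,0],[0,0,-6,0,0,0],[0,0,-9,0,0,0],[0,0,-11.5,0,0,0],[0,0,-12.5,0,0,0],[0,0,-12.5,0,0,0]],
  ],
)

```text
clock: 5.18
tool_pos: [0.5821, 0.1483, 0.262]
orientation: [-179.8, 0.1, -75.0]
force: [1.3, 0.4, 0.8]
opening: 0.0007
gripper_force: 0.0
```

```bash
python3 - <<'E'
from h import *
from plant import ctrl
o=ctrl.get_obs();print(o["tool_pos"],o["orientation"],o["qvel"].round(2))
rel([.5518,.2551,.258],-74.6)
E
```

```text
[0.58208434 0.14828412 0.26197951] [-1.79755983e+02  5.00094802e-02 -7.49982693e+01] [-0.04  1.54 -3.49 -1.2   2.54 -0.02]
[-11.1    0.16   0.41] [-0.24  0.05 -0.4 ]
```

Emit:
send_rows(
  plan=[
    [[-1,0,0,0,0,0],[-3,0,0,0,0,0],[-5,0,0,0,0,0],[-7,0.1,0,0,0,0],[-9,0.1,0,0,0,0],[-10.5,0.2,0,0,0,0],[-11.1,0.2,0,0,0,0.0],[-11.1,0.2,0,0,0,0.0]],
  ],
  fingers=1,
)

```text
clock: 5.85
tool_pos: [0.5496, 0.2558, 0.2578]
orientation: [179.9, -0.0, -74.9]
force: [0.7, -0.4, -0.5]
opening: 0.0482
gripper_force: 0.0
```

```bash
python3 - <<'E'
from h import *
from plant import ctrl
import pickle
d={n:ctrl.snapshot(n) for n in("wrist","side")}
pickle.dump(d,open("s2.pkl","wb"))
a=d["wrist"]["img"];b=d["side"]["img"][150:300,130:290]
b=cv2.resize(b,None,fx=2.4,fy=2.4)
o=np.zeros((420,800,3),np.uint8);o[:,:416]=a[:,72:488];o[:360,416:800]=b
cv2.imwrite("pics/w2.png",o[:,:,::-1])
o=ctrl.get_obs();print(o["tool_pos"],o["orientation"],o["opening"])
rel([.5518,.2552,.163],-74.6)
E
```

```text
[0.55015263 0.25444687 0.2584011 ] [ 1.79936457e+02 -3.09583416e-02 -7.49728441e+01] 0.056057646698991485
[-0.04 -0.19  9.54] [ 0.06 -0.03 -0.37]
```

View pics/w2.png

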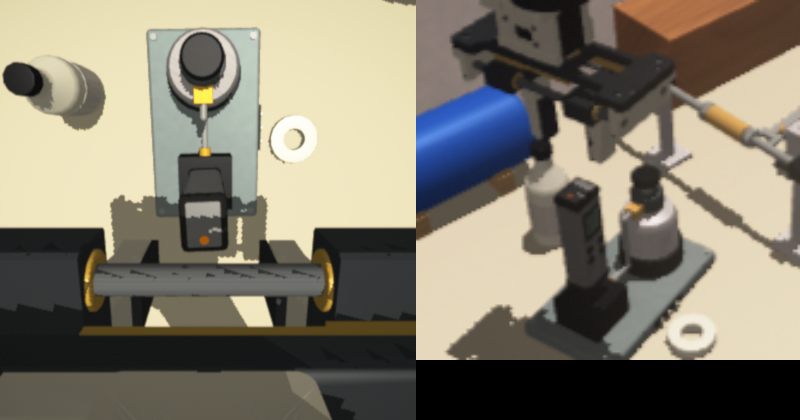

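The wrist view shows the detector top face between the open fingers. It spans about columns 253–299 and rows 200–250 of the full image, with its centre near (276,225).

```bash
python3 - <<'E'
from h import *
import pickle
w=pickle.load(open("s2.pkl","rb"))["wrist"]
for p in((276,225),(253,225),(299,225),(276,200),(276,250)): print(onz(w,p,.202).round(4))
for q in((.5518,.2552,.202),(.5496,.2558,.2578)):
    v=np.linalg.inv(w["pose"])@[*q,1];print((w["K"]@v[:3]/v[2])[:2])
q=onz(w,(276,225),.202)
rel([q[0],q[1],.163],-74.6)
E
```

```text
[0.5516 0.2569 0.202 ]
[0.5659 0.2608 0.202 ]
[0.5373 0.2531 0.202 ]
[0.5559 0.241  0.202 ]
[0.5472 0.2735 0.202 ]
[276.41750458 222.4130321 ]
[279.47946975 258.31292321]
[-0.21 -0.22  9.54] [ 0.06 -0.03 -0.37]
```

Emit:
send_rows(
  plan=[
    [[-0.1,-0.2,0.5,0,0,-0.3],[-0.1,-0.2,2,0,0,-0.3],[-0.1,-0.2,4,0,0,-0.3],[-0.1,-0.2,6,0,0,-0.3],[-0.1,-0.2,8,0,0,-0.3],[-0.1,-0.2,9,0,0,-0.3],[-0.1,-0.2,9.5,0,0,-0.3],[-0.1,-0.2,9.5,0,0,-0.3]],
  ],
)

```text
clock: 6.62
tool_pos: [0.552, 0.2554, 0.1631]
orientation: [179.9, -0.0, -74.7]
force: [-0.4, -0.7, 0.1]
opening: 0.0878
gripper_force: 0.0
```

Emit:
send_rows(
  plan=[
    [[0,0,0,0,0,0],[0,0,0,0,0,0],[0,0,0,0,0,0],[0,0,0,0,0,0],[0,0,0,0,0,0],[0,0,0,0,0,0],[0,0,0,0,0,0],[0,0,0,0,0,0]],
  ],
  fingers=0,
)

```text
clock: 7.28
tool_pos: [0.5521, 0.2562, 0.1642]
orientation: [-180.0, 0.0, -74.7]
force: [0.2, -0.8, -0.5]
opening: 0.0401
gripper_force: 0.0
```

Emit:
send_rows(
  plan=[
    [[0,0,0,0,0,0],[0,0,0,0,0,0],[0,0,0,0,0,0],[0,0,0,0,0,0],[0,0,0,0,0,0],[0,0,0,0,0,0]],
  ],
)

```text
clock: 7.78
tool_pos: [0.5521, 0.2561, 0.164]
orientation: [180.0, -0.0, -74.7]
force: [-1.2, 0.5, 0.1]
opening: 0.0299
gripper_force: 29.5
```

Emit:
send_rows(
  plan=[
    [[0,0,-0.3,0,0,0],[0,0,-1,0,0,0],[0,0,-2,0,0,0],[0,0,-3.2,0,0,0],[0,0,-4.6,0,0,0],[0,0,-6.2,0,0,0],[0,0,-8,0,0,0],[0,0,-10,0,0,0]],
  ],
)

```text
clock: 8.45
tool_pos: [0.5519, 0.2559, 0.2655]
orientation: [180.0, -0.0, -74.7]
force: [0.9, 1.2, -2.6]
opening: 0.0303
gripper_force: 29.5
```

Emit:
send_rows(
  plan=[
    [[0,0,-2,0,0,0],[0,0,-3.5,0,0,0],[0,0,-4.6,0,0,0],[0,0,-5,0,0,0],[0,0,-5,0,0,0],[0,0,-5,0,0,0]],
  ],
)

```text
clock: 8.95
tool_pos: [0.5517, 0.256, 0.3134]
orientation: [179.9, 0.0, -74.7]
force: [-0.0, -0.2, -3.2]
opening: 0.0302
gripper_force: 29.5
```

```bash
python3 - <<'E'
from h import *
from plant import ctrl
o=ctrl.get_obs();print(o["tool_pos"],o["orientation"],o["opening"],o["gripper_force"],o["force"],o["joint_pos"])
rel([.504,-.216,.315],-74.6)
rel([.504,-.216,.315],-81.4)
s=ctrl.snapshot("side");cv2.imwrite("pics/s3.png",s["img"][:,:,::-1])
E
```

```text
[0.55172834 0.25599825 0.31342199] [ 1.79945404e+02  1.95157572e-03 -7.47061269e+01] 0.03023642768351108 29.515694975852966 [-0.02585531 -0.24307832 -3.17798804] [ 4.32546179e+01  1.18965566e+01 -4.48654062e-02 -2.79215295e-02
 -7.81058874e+01 -2.79549779e+01]
[44.27 17.05 -0.14] [ 0.05  0.   -0.11]
[44.27 17.05 -0.14] [ 0.05 -0.    6.69]
```

View pics/s3.png

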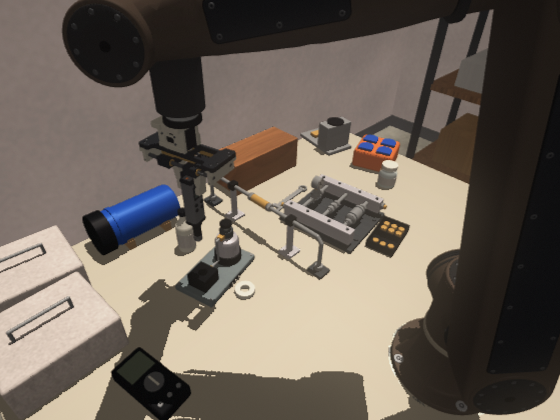

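The side view shows the detector held upright above an empty cup, with its nose clear. Now the carry.

Emit:
send_rows(
  plan=[
    [[1,0.4,0,0,0,0],[3,1.2,0,0,0,0],[5.5,2.1,0,0,0,0],[8.5,3.3,0,0,0,0],[11.5,4.4,0,0,0,0],[14.5,5.6,0,0,0,0],[17.5,6.7,0,0,0,0],[20.5,7.9,0,0,0,0]],
  ],
)

```text
clock: 9.67
tool_pos: [0.529, 0.0356, 0.3132]
orientation: [179.9, -0.0, -74.7]
force: [0.3, -0.0, -2.1]
opening: 0.0304
gripper_force: 29.5
```

Emit:
send_rows(
  plan=[
    [[3,1.1,0,0,0,0],[6,2.3,0,0,0,0],[9,3.4,0,0,0,0],[12,4.6,0,0,0,0],[14.5,5.6,0,0,0,0],[16,6.2,0,0,0,0],[16.8,6.5,0,0,0,0],[16.8,6.5,0,0,0,0]],
  ],
)

```text
clock: 10.33
tool_pos: [0.5107, -0.1433, 0.3133]
orientation: [179.9, 0.0, -74.8]
force: [0.8, -0.4, -1.6]
opening: 0.0303
gripper_force: 29.5
```

```bash
python3 - <<'E'
from h import *
from plant import ctrl
import pickle
d={n:ctrl.snapshot(n) for n in("wrist","side","top")}
pickle.dump(d,open("s3.pkl","wb"))
o=ctrl.get_obs();print(o["tool_pos"],o["orientation"],o["gripper_force"])
out=np.zeros((600,800,3),np.uint8)
out[:420,:560]=d["wrist"]["img"]
a=cv2.resize(d["side"]["img"][170:250,300:360],(240,320),interpolation=cv2.INTER_CUBIC);out[:320,560:]=a
b=cv2.resize(d["top"]["img"][180:250,300:360],(240,280),interpolation=cv2.INTER_CUBIC);out[320:,560:]=b
cv2.imwrite("pics/c4.png",out[:,:,::-1])
w=d["wrist"]
for q in((.504,-.216,.062),(o["tool_pos"]-[0,0,.142])):
    v=np.linalg.inv(w["pose"])@[*q,1];print((w["K"]@v[:3]/v[2])[:2])
E
```

```text
[ 0.51148644 -0.1412727   0.31365895] [ 1.79969372e+02  1.98946711e-02 -7.47003528e+01] 29.51560914516449
[302.01271715 115.1488091 ]
[278.1613126  196.92316362]
```

View pics/c4.png

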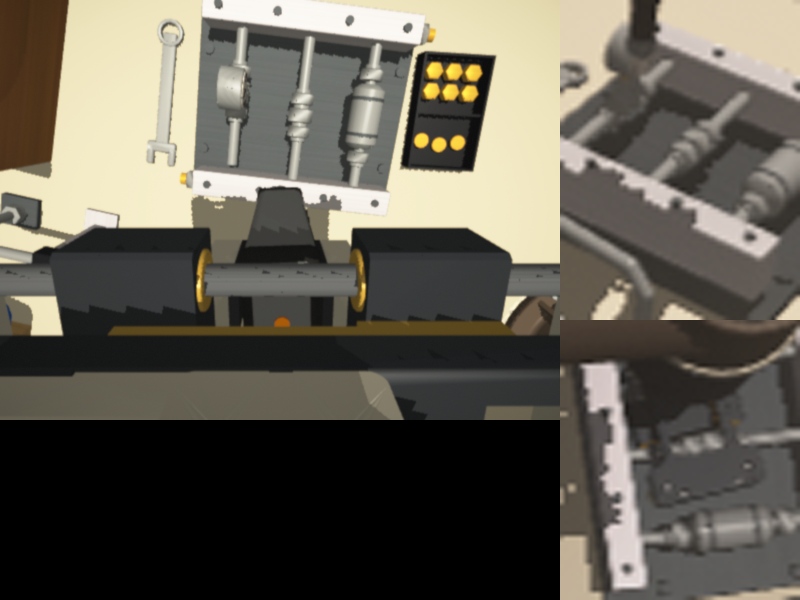

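The wrist view shows the middle-run union centred at about (300,116), against a predicted (302,115), so the estimates agree. The gauge is on the left and the filter on the right.

```bash
python3 - <<'E'
from h import *
import pickle
d=pickle.load(open("s3.pkl","rb"));w=d["wrist"];t=pickle.load(open("s0.pkl","rb"))
a=w["img"][80:150,275:330]
g=cv2.cvtColor(a,cv2.COLOR_RGB2GRAY);m=(g>105).astype(np.uint8)
for y in range(0,70,2):
    x=np.where(m[y])[0]
    if len(x):print(y+80,x.min()+275,x.max()+275,end=" | ")
print()
for p in((300,114),(300,116)):print(onz(w,p,.058))
print(tri((w,(300,115)),(t["top"],(337.6,211)),(t["side"],(333.2,206.6))))
E
```

```text
80 275 329 | 82 275 329 | 84 275 329 | 86 275 329 | 88 275 329 | 90 275 329 | 92 275 329 | 94 275 329 | 96 275 329 | 98 275 329 | 100 275 329 | 102 275 329 | 104 275 329 | 106 275 329 | 108 275 329 | 110 275 329 | 112 275 329 | 114 275 329 | 116 275 329 | 118 275 329 | 120 275 329 | 122 275 329 | 124 275 329 | 126 275 329 | 128 275 329 | 130 275 329 | 132 275 329 | 134 275 329 | 136 275 329 | 138 275 329 | 140 275 329 | 142 275 329 | 144 275 329 | 146 275 329 | 148 275 329 | 
[ 0.50634407 -0.21669971  0.058     ]
[ 0.50573301 -0.21456495  0.058     ]
[ 0.50489347 -0.21652446  0.04979955]
```

```bash
python3 - <<'E'
from h import *
rel([.505,-.216,.315],-74.7)
E
```

```text
[ 7.04  2.6  -0.14] [ 0.03  0.02 -0.  ]
```

Emit:
send_rows(
  plan=[
    [[1,0.4,0,0,0,0],[2.5,0.9,0,0,0,0],[4,1.5,0,0,0,0],[5.5,2,0,0,0,0],[6.5,2.4,0,0,0,0],[7,2.6,0,0,0,0],[7,2.6,0,0,0,0],[7,2.6,0,0,0,0]],
  ],
)

```text
clock: 11.15
tool_pos: [0.505, -0.2158, 0.3139]
orientation: [180.0, 0.0, -74.7]
force: [-0.1, -0.5, -1.9]
opening: 0.0301
gripper_force: 29.5
```

Emit:
send_rows(
  plan=[
    [[0,0,0,0,0,0],[0,0,1,0,0,0],[0,0,2.5,0,0,0],[0,0,4,0,0,0],[0,0,5.5,0,0,0],[0,0,6.5,0,0,0],[0,0,7,0,0,0],[0,0,7,0,0,0]],
  ],
)

```text
clock: 11.82
tool_pos: [0.5045, -0.2157, 0.2427]
orientation: [179.9, 0.0, -74.7]
force: [0.3, 0.4, -1.8]
opening: 0.0299
gripper_force: 29.5
```

Emit:
send_rows(
  plan=[
    [[0,0,0,0,0,0],[0,0,0,0,0,0],[0,0,0,0,0,0]],
  ],
)

```text
clock: 12.07
tool_pos: [0.5055, -0.2161, 0.2449]
orientation: [-179.9, -0.0, -74.7]
force: [-0.1, -0.5, -2.1]
opening: 0.0302
gripper_force: 29.5
```

```bash
python3 - <<'E'
from h import *
from plant import ctrl
import pickle
d={n:ctrl.snapshot(n) for n in("wrist","side","top")}
pickle.dump(d,open("s4.pkl","wb"))
o=ctrl.get_obs();print(o["tool_pos"],o["orientation"],o["gripper_force"])
rel([.505,-.216,.215],-74.7)
s=d["side"]
for q in((.505,-.216,.062),(o["tool_pos"]-[0,0,.142]),(o["tool_pos"]-[0,0,.087])):
    v=np.linalg.inv(s["pose"])@[*q,1];print((s["K"]@v[:3]/v[2])[:2])
a=cv2.resize(s["img"][130:250,290:390],(500,600),interpolation=cv2.INTER_CUBIC)
b=cv2.resize(d["wrist"]["img"][0:300,130:430],(300,300))
out=np.zeros((600,800,3),np.uint8);out[:,:500]=a;out[:300,500:]=b
cv2.imwrite("pics/c5.png",out[:,:,::-1])
E
```

```text
[ 0.50525712 -0.21610285  0.24458571] [-1.79948747e+02 -2.00745363e-02 -7.47041834e+01] 29.51568514108658
[-0.02  0.02  2.96] [-0.05 -0.02 -0.  ]
[333.30918818 203.58599269]
[334.63866391 193.08866373]
[336.58726028 178.24846916]
```

View pics/c5.png

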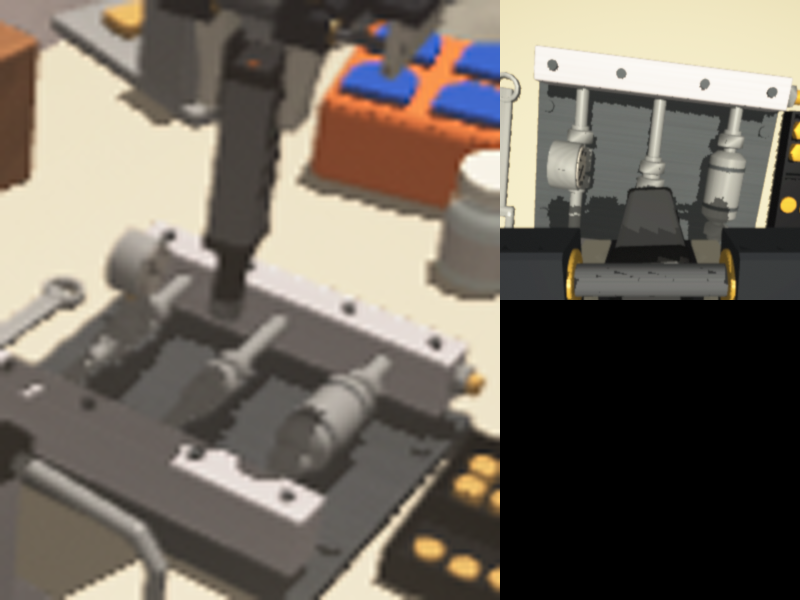

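The side view shows the nose tip at about pixel (335.6,193), against a predicted (334.6,193). It is lined up above the union, so I'll descend the last 30 mm.

Emit:
send_rows(
  plan=[
    [[0,0,0.3,0,0,0],[0,0,0.9,0,0,0],[0,0,1.5,0,0,0],[0,0,2.1,0,0,0],[0,0,2.6,0,0,0],[0,0,2.85,0,0,0],[0,0,2.9,0,0,0],[0,0,2.9,0,0,0]],
  ],
)

```text
clock: 12.88
tool_pos: [0.505, -0.2161, 0.2148]
orientation: [180.0, 0.0, -74.7]
force: [0.3, -0.3, -3.4]
opening: 0.0303
gripper_force: 29.5
```

Emit:
send_rows(
  plan=[
    [[0,0,0,0,0,0],[0,0,0,0,0,0],[0,0,0,0,0,0],[0,0,0,0,0,0],[0,0,0,0,0,0],[0,0,0,0,0,0],[0,0,0,0,0,0],[0,0,0,0,0,0]],
  ],
)

```text
clock: 13.55
tool_pos: [0.505, -0.216, 0.2151]
orientation: [180.0, 0.0, -74.7]
force: [-1.6, 0.1, -2.6]
opening: 0.0302
gripper_force: 29.5
```

```bash
python3 - <<'E'
from h import *
from plant import ctrl
s=ctrl.snapshot("side");o=ctrl.get_obs();print(o["tool_pos"],o["orientation"],o["qvel"].round(2),o["force"])
for q in((.505,-.216,.062),(o["tool_pos"]-[0,0,.142])):
    v=np.linalg.inv(s["pose"])@[*q,1];print(((s["K"]@v[:3]/v[2])[:2]-[300,150])*7.5)
cv2.imwrite("pics/c6.png",cv2.resize(s["img"][150:230,300:380],(600,600),interpolation=cv2.INTER_CUBIC)[:,:,::-1])
E
```

```text
[ 0.50498896 -0.21605131  0.21504979] [ 1.79996565e+02  1.07420220e-03 -7.46989968e+01] [ 0.04  0.05 -0.11  0.04  0.02  0.08] [ 0.54069426 -0.85776498 -1.59782888]
[249.81891133 401.89494515]
[252.68063597 380.82523193]
```

View pics/c6.png

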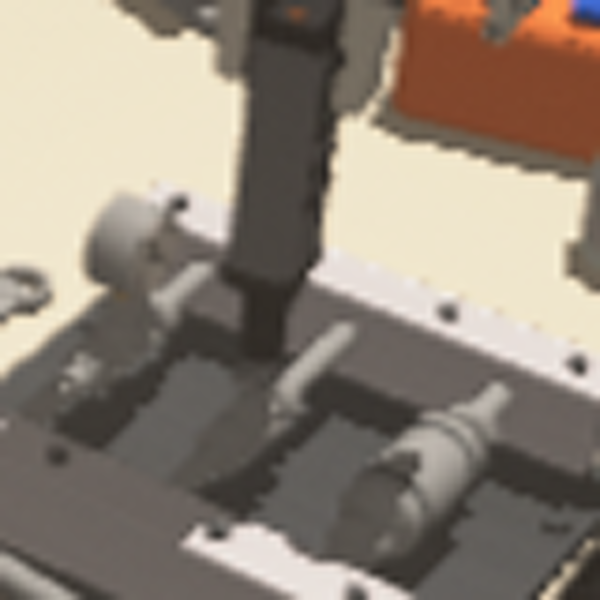

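The side view shows the nose end at about crop (258,380), just above the union top at about (250,402). That matches the predicted 10 mm gap, and the arm is at rest.

```bash
python3 -c "
from plant import ctrl
print(ctrl.close_job())"
```

```text
the job is handed in; nothing more can be done
None
```

I did the bump test (plunger pushed onto its stop and released), then handed the job in with the detector held upright and still, its nose by measurement about 11 mm above the middle of the union; the judge returned no verdict.

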